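Lay the standing cartridge in the empty acrylic cradle

TASK

Put the metal cartridge that stands on the ledge away: lay it on its side in the empty cradle on top of the acrylic tier, resting level on both black saddles, with its neck pointing to the open front of the tier, the same way round as the one already lying in the other tier. Lower it into the saddles before you let go, do not drop it, and leave everything else where it is.

Things in the scene. Friction and masses are not known exactly. Their poses are not given: they have to be found in the camera images.
- cartridge: the cartridge to put away: a plain aluminium cylinder (barrel 42 mm diameter, 100 mm long) with a thin black neck (18 mm diameter, 22 mm long) on its top end, 122 mm overall, about 0.2 kg. It starts upright on the ledge, neck up. Origin at the centre of the foot face; +z runs along its axis towards the neck
- cartridge_mid (a point): the middle of the cartridge's barrel, on its axis, 50 mm from the foot face
- cartridge_neck (a point): the tip of the cartridge's neck, on its axis, 122 mm from the foot face
- cradle (a point): the empty cradle: the point where the middle of the barrel comes to lie, 98 mm above the ledge. +x along the cradle to the tier's closed back, -x to its open front (roughly to the robot's left), +z up. Two black V saddles (45 degree flanks, 8 mm thick) stand at x = -34 and +34 mm, tops 10 mm below this point, arms reaching 24 mm to either side; between them the clear deck is 38 mm below this point
- tier_empty: the fixed clear acrylic tier that carries the empty cradle, 150 mm (x) by 104 mm (y), deck 60 mm above the ledge with 8 mm lips along its two long edges; small ink cartridges lie inside below the deck. Origin under its centre on the ledge, +x to its closed back
- tier_full: the other fixed tier, of the same shape, whose cradle is taken; origin under its centre on the ledge, +x to its closed back
- lying_cartridge: a cartridge of the same shape that already lies in the other tier's cradle, neck to the front; origin at the middle of its barrel, -x along its axis to the neck. Leave alone
- mug: green ceramic mug, 82 mm diameter, 92 mm high, handle on its +y side; origin under its centre. Leave alone
- controller: white plastic game controller, about 115 mm (x) by 106 mm (y), 46 mm high; origin on its underside. Leave alone
- key_tin: chrome-plated flat key tin with a spring clip, 76 by 106 mm, 42 mm high; origin under its centre. Leave alone
- jar: squat white lidded jar, 70 mm diameter, 85 mm high, no neck; origin under its centre. Leave alone
There are look-alikes about, which are no part of the job. What is shaped like the tier_empty but orange is not meant.

How it is judged:
By the outcome, as a careful person would: the job done as asked, in the order asked, and still so for the second after the job is handed in, with the robot touching nothing.
It also fails if it takes over 35 s, if anything falls off the work surface, if the arm or the gripper's body presses on something with over 40 N, if the wrist force passes 120 N, or if a joint passes its speed limit or range.

ROBOT

A 6-joint arm with a two-finger parallel gripper is mounted at the origin on the work surface. World frame = base frame: x ahead of the robot, y to its left, z up, the work surface at z = 0. Lengths are in m, angles in degrees, forces in N, time in s.
With the tool pointing down it reaches from about 0.4 to 0.825 m from the base axis. Payload 7 kg.
Tool frame: the origin (TCP) lies midway between the tips of the shut fingers; the grasp point (between the pads) lies 19 mm behind it; z points along the fingers, y is the direction in which the jaws open and shut (so a half turn about z gives the same grasp; the last joint's range is limited). The gripper opens to 88 mm and grips with 3 to 60 N. Pads are 19 mm wide; open, the fingers measure 130 mm over their backs; the gripper's body (78 mm by 193 mm) begins 47 mm behind the grasp point.
Start: joints at [82.053, 20.546, 0.682, 0, -70.136, -16.507], TCP at [0.279, 0.614, 0.227] pointing down, gripper open.
Joint ranges: [-176.03, 176.03], [-82.01, 121.73], [-58.28, 71.71], [-173.87, 95.51], [-174.79, -0.11], [-173.66, 173.66]. Speed limits (degrees/s): [136.94, 136.94, 172.46, 180, 180, 180].

INTERFACE

Orientations are given as [roll, pitch, yaw] about the fixed x, y, z axes, in that order (R = Rz(yaw) Ry(pitch) Rx(roll)).
In Python, from plant import ctrl gives the robot as it stands. The module is installed in compiled form; this text tells all that it offers.
- The arm moves only by the tool arm_command, never from a script. Its argument "targets" is a list that holds one entry, the list of rows, each a list of 7 numbers: the turn, a rotation vector about the world's x, y, z in rad, then the shift along the world's x, y, z in cm, then the opening, from 0 (shut) to 1 (fully open). A call has 1 to 8 rows; each row is the pose to reach, as a shift and turn from the pose commanded when the call began; what a row does not reach only later rows make up. A row lasts 1/12 s, in which the tool goes at most 41.7 mm and 7.16 degrees, less where a joint would pass 70% of its speed; a pose out of reach is approached as far as the arm can. A call with a gripper value outside its range is refused whole. The fingers move at their own pace and stop on an object; the grip force is fixed at half the most. Time passes only in rows, so rows that repeat a pose let the fingers close. It gives the time, the measured TCP pose, the force and the opening at its end, in the units of the state.
- ctrl.get_obs(): the state, without advancing time (a new reading comes with each control period).
- ctrl.snapshot(name): name is "scene" or "top" or "wrist"; returns the picture (400x640x3 uint8, blue, green, red); there is no depth.
- ctrl.camera_model(name): a dict with "K" (3x3 intrinsics, pixels), "xyz" and "rotation" of the camera in the world. Camera axes: x right, y up, looking along -z (the intrinsics and any distortion apply to the point x, -y, -z); pixel columns grow to the right and rows downward; lengths in m; the calibration is good to about 2 mm. The wrist camera is an equidistant fisheye: a pixel r from the principal point sees the ray r / f radians off the axis. A picture is of the moment at which its call begins: read the wrist's pose just before it. camera_model takes no time and is no camera call; for the wrist camera it gives the pose at the moment of the call.
- ctrl.close_job(): hands the job in, once; it reports no verdict.
The state is a dict: "clock": time; "joint_pos": joint angles; "qvel": joint speeds; "tau": joint torques, N m; "tool_pos": TCP position; "orientation": TCP orientation; "force": force on the tool from outside, world axes, zero at the start; "moment": the same for the moment, N m; "opening": finger opening in m.
Only numpy, scipy, OpenCV 4.12 (cv2) and the standard library are available. Lean on these libraries where they do the work, as an engineer would, in place of code of your own. Each camera call takes 0.05 s, during which the arm holds its last target. There are 200 camera calls.

## Working session

There is one attempt and no reset: what is moved stays moved. The work goes in short steps, Python scripts to look and compute and a tool call to move; the robot and the scene stay as the last step left them, time stands still between calls to the robot, and variables do not carry over. Pictures are saved under pics/ and viewed, about 8 in all and at most 12, crops included, and the job is handed in when it is done.

Besides the shell and the picture viewer there is one more tool, called after "Emit:" as name(argument=value, ...), one argument or row to a line, values as JSON. arm_command: Moves the arm, as the interface text tells. Its arguments: {"type":"object","properties":{"targets":{"type":"array","items":{"type":"array","items":{"type":"array","items":{"type":"number"}}}}},"required":["targets"]}

```bash
mkdir -p pics; cat > h.py <<'E'
import numpy as np, cv2
from plant import ctrl
def cam(n):
    m=ctrl.camera_model(n); return np.array(m["K"]),np.array(m["xyz"]),np.array(m["rotation"]),m
def ray(n,u,v,c=None):
    K,p,R,m=c or cam(n)
    a=(u-K[0,2])/K[0,0]; b=(v-K[1,2])/K[1,1]
    if n=="wrist":
        r=np.hypot(a,b)+1e-12; d=np.array([np.sin(r)*a/r,-np.sin(r)*b/r,-np.cos(r)])
    else:
        dist=m.get("dist",m.get("distortion"))
        if dist is not None:
            a,b=cv2.undistortPoints(np.array([[[u,v]]],float),K,np.array(dist,float))[0,0]
        d=np.array([a,-b,-1.])
    return p,R@d/np.linalg.norm(d)
def onz(n,u,v,z,c=None):
    p,d=ray(n,u,v,c); return p+d*(z-p[2])/d[2]
def proj(n,P,c=None):
    K,p,R,m=c or cam(n); q=R.T@(np.array(P)-p); a=np.array([q[0],-q[1]])
    if n=="wrist":
        r=np.hypot(*a); t=np.arctan2(r,-q[2]); a=a/r*t
    else: a=a/-q[2]
    return K[0,0]*a[0]+K[0,2],K[1,1]*a[1]+K[1,2]
E
python3 - <<'E'
from h import *
for n in ["scene","top","wrist"]:
    m=ctrl.camera_model(n); print(n,{k:np.round(v,4).tolist() if not isinstance(v,str) else v for k,v in m.items()})
    cv2.imwrite(f"pics/{n}0.png",ctrl.snapshot(n))
print(ctrl.get_obs())
E
```

```text
scene {'K': [[361.0801, 0.0, 322.4559], [0.0, 361.0801, 198.9924], [0.0, 0.0, 1.0]], 'xyz': [0.8453, 0.5245, 0.7799], 'rotation': [42.713, -1.0479, 151.4075]}
top {'K': [[429.8149, 0.0, 317.7722], [0.0, 429.8149, 199.286], [0.0, 0.0, 1.0]], 'xyz': [0.372, 0.0089, 1.2404], 'rotation': [7.9193, -0.479, -91.5638]}
wrist {'K': [[309.7069, 0.0, 313.648], [0.0, 309.7069, 196.7504], [0.0, 0.0, 1.0]], 'xyz': [0.3565, 0.578, 0.3829], 'rotation': [-18.1661, -0.0864, -114.4429]}
{'clock': 0.15, 'joint_pos': array([ 8.20538089e+01,  2.05813415e+01,  6.46571325e-01, -1.24018645e-02,
       -7.01333094e+01, -1.65079635e+01]), 'qvel': array([ 0.03545068, -0.08296929,  0.13745767,  0.12269939, -0.04066992,
        0.06321957]), 'tau': array([-1.42985282e-03, -5.83272529e+01,  2.93289846e+01,  7.00120032e+00,
        8.79552565e-03, -1.02661363e-04]), 'tool_pos': array([0.27930371, 0.61412778, 0.22585809]), 'orientation': array([ 1.79931413e+02, -8.16664780e-03, -2.44583712e+01]), 'force': array([0.84724095, 0.11667234, 0.45026917]), 'moment': array([0.02928655, 0.00904381, 0.01906731]), 'opening': 0.08747386769707034}
```

```bash
python3 - <<'E'
s=open('h.py').read()
s=s.replace('np.array(m["rotation"]),m','Rot.from_euler("xyz",m["rotation"],degrees=True).as_matrix(),m').replace("import numpy as np, cv2","import numpy as np, cv2\nfrom scipy.spatial.transform import Rotation as Rot")
open('h.py','w').write(s)
E
```

```text
(no output)
```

View pics/scene0.png

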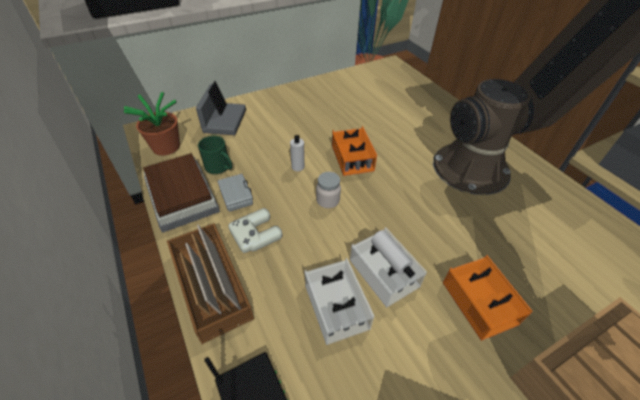

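View pics/top0.png

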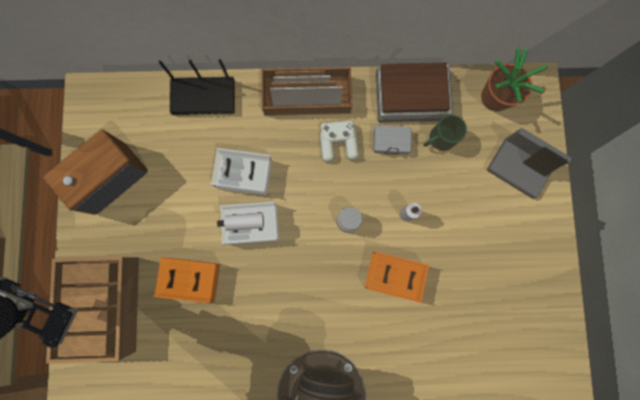

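The scene view shows the cartridge at about (297,155), the empty tier at (338,300) and the full one at (387,265). In the top view they are at (412,212), (242,171) and (249,223). I'll enlarge these areas next.

```bash
python3 - <<'E'
from h import *
s=cv2.imread("pics/scene0.png");t=cv2.imread("pics/top0.png")
def c(i,x,y,w,h,k):return cv2.resize(i[y:y+h,x:x+w],None,fx=k,fy=k,interpolation=cv2.INTER_CUBIC)
a=np.hstack([c(t,205,140,80,60,5),c(t,370,180,80,60,5)])
b=np.hstack([c(s,300,250,80,60*3//2,5)[:300*3//2],c(s,260,125,80,90,5)])
im=np.vstack([a,b[:300]]);cv2.imwrite("pics/c1.png",np.vstack([a,b])[:600] )
for u,v in [(412,212),(242,171)]:
  for z in (0,.06,.1): print(u,z,onz("top",u,v,z).round(3))
for u,v in [(297,170),(338,300)]:
  for z in (0,.06,): print(u,z,onz("scene",u,v,z).round(3))
E
```

```text
412 0 [ 0.5   -0.279  0.   ]
412 0.06 [ 0.494 -0.265  0.06 ]
412 0.1 [ 0.489 -0.256  0.1  ]
242 0 [0.634 0.214 0.   ]
242 0.06 [0.621 0.204 0.06 ]
242 0.1 [0.613 0.197 0.1  ]
297 0 [ 0.5   -0.248  0.   ]
297 0.06 [ 0.526 -0.189  0.06 ]
338 0 [ 0.61   0.198 -0.   ]
338 0.06 [0.628 0.223 0.06 ]
```

View pics/c1.png

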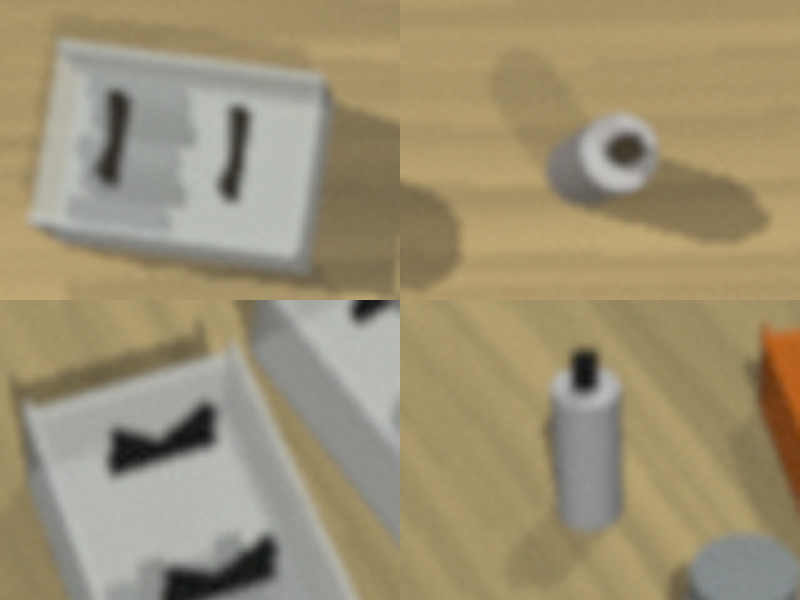

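The crops show the saddles in the top view at about (227.6,167.6) and (252,170.6). The cartridge's shoulder is centred at (413.8,211) in the top view and (297.4,142.6) in the scene view. Next I triangulate these.

```bash
python3 - <<'E'
from h import *
T=lambda x,y:(205+x/5,140+y/5); S=lambda x,y:(300+x/5,250+(y-300)/5)
def tri(a,b):
    p,d=ray("top",*a);q,e=ray("scene",*b)
    A=np.stack([d,-e],1);t=np.linalg.lstsq(A,q-p,rcond=None)[0]
    return ((p+d*t[0]+q+e*t[1])/2).round(4),np.linalg.norm(p+d*t[0]-q-e*t[1]).round(4)
print("shoulder",tri((413.8,211),(297.4,142.6)), onz("top",413.8,211,.1),onz("scene",297.4,142.6,.1))
print("neck tip",tri((370+227/5,180+147/5),(260+185/5,125+53/5)))
print("foot near edge",onz("scene",297.6,170.6,0))
F1,F2,B1,B2=T(118,93),T(108,185),T(240,107),T(231,200)
P=[onz("top",*p,.088) for p in (F1,F2,B1,B2)];print(np.round(P,4))
print("tri", [tri(a,b) for a,b in ((B1,S(113,432)),(B2,S(210,405)),(F1,S(166,575)),(F2,S(272,540)))])
m=np.mean(P,0);d=(P[2]+P[3]-P[0]-P[1])/2;print("mid",m,"sep",np.linalg.norm(d),"yaw",np.degrees(np.arctan2(d[1],d[0])))
# tier corners bottom/top from top view
for x,y in ((60,42),(327,78),(305,270),(32,220)): print("corner",[onz("top",*T(x,y),z).round(3) for z in (.06,.068)])
E
```

```text
shoulder (array([ 0.4908, -0.2601,  0.0983]), np.float64(0.0034)) [ 0.49200883 -0.26073987  0.1       ] [ 0.4904962  -0.25686455  0.1       ]
neck tip (array([ 0.492 , -0.258 ,  0.1262]), np.float64(0.0032))
foot near edge [ 4.99299073e-01 -2.44759159e-01 -1.11022302e-16]
[[0.6508 0.236  0.088 ]
 [0.5997 0.2413 0.088 ]
 [0.6413 0.1693 0.088 ]
 [0.5897 0.1745 0.088 ]]
tri [(array([0.6396, 0.1704, 0.0889]), np.float64(0.0038)), (array([0.591 , 0.1757, 0.0806]), np.float64(0.0002)), (array([0.6506, 0.2376, 0.0844]), np.float64(0.0028)), (array([0.6011, 0.2434, 0.0792]), np.float64(0.0009))]
mid [0.62037138 0.20529388 0.088     ] sep 0.06744211954672005 yaw -98.33391278027264
corner [array([0.688, 0.274, 0.06 ]), array([0.686, 0.272, 0.068])]
corner [array([0.663, 0.124, 0.06 ]), array([0.661, 0.124, 0.068])]
corner [array([0.554, 0.138, 0.06 ]), array([0.553, 0.137, 0.068])]
corner [array([0.587, 0.289, 0.06 ]), array([0.585, 0.287, 0.068])]
```

Emit:
arm_command(
  targets=[
    [[0, 0, 0.12, 3.1, -2.5, 0.8, 1], [0, 0, 0.24, 6.2, -5, 1.6, 1], [0, 0, 0.36, 9.3, -7.5, 2.4, 1], [0, 0, 0.48, 12.4, -10, 3.2, 1], [0, 0, 0.6, 15.5, -12.5, 4, 1], [0, 0, 0.72, 18.6, -15, 4.8, 1], [0, 0, 0.84, 21.7, -17.5, 5.6, 1], [0, 0, 0.96, 24.8, -20, 6.4, 1]],
  ],
)

```text
clock: 0.82
tool_pos: [0.5285, 0.4129, 0.2908]
orientation: [180.0, 0.0, 30.9]
force: [-0.2, 0.7, 0.7]
opening: 0.0876
```

```bash
cat > st.py <<'E'
from h import *
import json
o=ctrl.get_obs()
print(round(o["clock"],2),"q",o["joint_pos"].round(1),"p",o["tool_pos"].round(4),"rpy",o["orientation"].round(1),"F",o["force"].round(1),"op",round(o["opening"],4))
open("log.txt","a").write(json.dumps([o["joint_pos"].tolist(),o["tool_pos"].tolist(),o["orientation"].tolist()])+"\n")
E
python3 st.py
```

```text
0.82 q [ 54.6  18.4   5.9  -0.  -77.5  66.3] p [0.5285 0.4129 0.2908] rpy [180.    0.   30.9] F [-0.2  0.7  0.7] op 0.0876
```

Emit:
arm_command(
  targets=[
    [[0, 0, 0.11, 0.8, -3.5, 0.4, 1], [0, 0, 0.22, 1.6, -7, 0.8, 1], [0, 0, 0.33, 2.4, -10.5, 1.2, 1], [0, 0, 0.44, 3.2, -14, 1.6, 1], [0, 0, 0.55, 4, -17.5, 2, 1], [0, 0, 0.66, 4.8, -21, 2.4, 1], [0, 0, 0.77, 5.6, -24.5, 2.8, 1], [0, 0, 0.88, 6.4, -27, 3.2, 1]],
  ],
)

```text
clock: 1.48
tool_pos: [0.5913, 0.1418, 0.3229]
orientation: [-180.0, 0.0, 81.2]
force: [-0.1, 0.2, -0.6]
opening: 0.0877
```

```bash
python3 st.py; python3 - <<'E'
from h import *
c=cam("wrist"); im=ctrl.snapshot("wrist")
import pickle; pickle.dump(c,open("w1.pkl","wb"))
cv2.imwrite("pics/w1raw.png",im)
for P in [(.62,.206,.088),(.688,.27,.068),(.587,.289,.068)]: print(proj("wrist",P,c))
cv2.imwrite("pics/w1.png",cv2.resize(im,(800,500),interpolation=cv2.INTER_CUBIC))
E
```

```text
1.48 q [ 31.9  11.7   0.8   0.  -79.2 139.4] p [0.5913 0.1418 0.3229] rpy [-180.     0.    81.2] F [-0.1  0.2 -0.6] op 0.0877
(np.float64(328.7094253753057), np.float64(111.45050267144578))
(np.float64(371.8356604193848), np.float64(57.32875817277227))
(np.float64(293.3530509552996), np.float64(53.418365265193955))
```

View pics/w1.png

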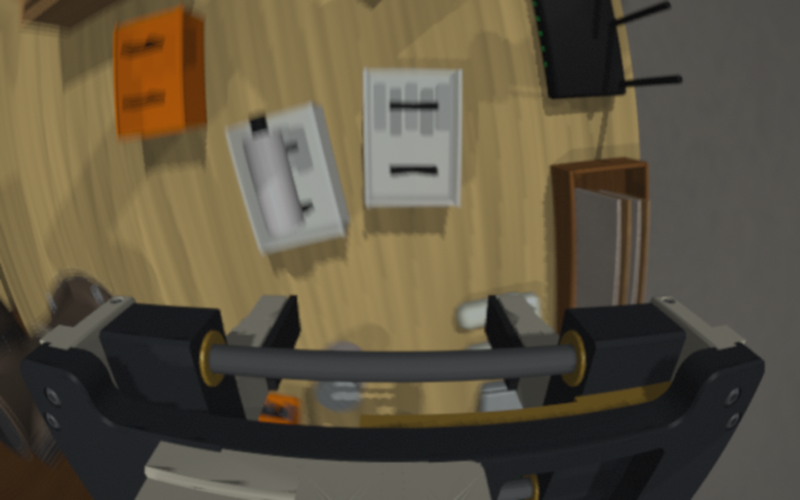

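The tier appears near (413,137) in the enlarged picture, about where predicted. Its saddles are at (414,105) and (414,170). I'll refine them from the dark blobs.

```bash
python3 - <<'E'
from h import *
import pickle
c=pickle.load(open("w1.pkl","rb")); im=cv2.imread("pics/w1raw.png")
g=im.max(2); m=np.zeros_like(g); m[50:170,290:372]=(g[50:170,290:372]<75)
n,l,s,ce=cv2.connectedComponentsWithStats(m)
F=[]
for i in range(1,n):
    if s[i,4]>20:
        ys,xs=np.where(l==i); print(s[i],ce[i].round(1))
        W=[onz("wrist",xs.min()-.0,ce[i][1],.085,c),onz("wrist",xs.max(),ce[i][1],.085,c),onz("wrist",*ce[i],.083,c)]
        print(np.round(W,4)); F.append(W[2])
F=sorted(F,key=lambda p:-p[1]);d=F[1]-F[0]; print("mid",(F[0]+F[1])/2,np.linalg.norm(d),np.degrees(np.arctan2(d[1],d[0])))
print("corners",[onz("wrist",x/1.25,y/1.25,.068,c).round(4) for x,y in((364,69),(461,69),(461,206),(366,205))])
E
```

```text
[312  82  38   6 178] [331.3  84.4]
[[0.6046 0.2431 0.085 ]
 [0.6505 0.2367 0.085 ]
 [0.6286 0.2397 0.083 ]]
[313 134  37   5 153] [331.  135.7]
[[0.5958 0.178  0.085 ]
 [0.6414 0.1714 0.085 ]
 [0.6186 0.1744 0.083 ]]
mid [0.6236193  0.20702395 0.083     ] 0.06609232236276791 -98.65716266379766
corners [array([0.5839, 0.2871, 0.068 ]), array([0.6844, 0.2733, 0.068 ]), array([0.6651, 0.1255, 0.068 ]), array([0.5624, 0.142 , 0.068 ])]
```

```bash
python3 - <<'E'
from h import *
t=cv2.imread("pics/top0.png");s=cv2.imread("pics/scene0.png")
c=lambda i,x,y,w,h,k:cv2.resize(i[y:y+h,x:x+w],None,fx=k,fy=k,interpolation=cv2.INTER_CUBIC)
cv2.imwrite("pics/c2.png",c(t,350,180,200,140,4))
for z in(.0,.068):print([onz("top",u,v,z).round(3) for u,v in((374,253),(428,268),(420,300))])
E
```

```text
[array([ 0.385, -0.163,  0.   ]), array([ 0.338, -0.315,  0.   ]), array([ 0.249, -0.287,  0.   ])]
[array([ 0.384, -0.154,  0.068]), array([ 0.34 , -0.298,  0.068]), array([ 0.256, -0.271,  0.068])]
```

View pics/c2.png

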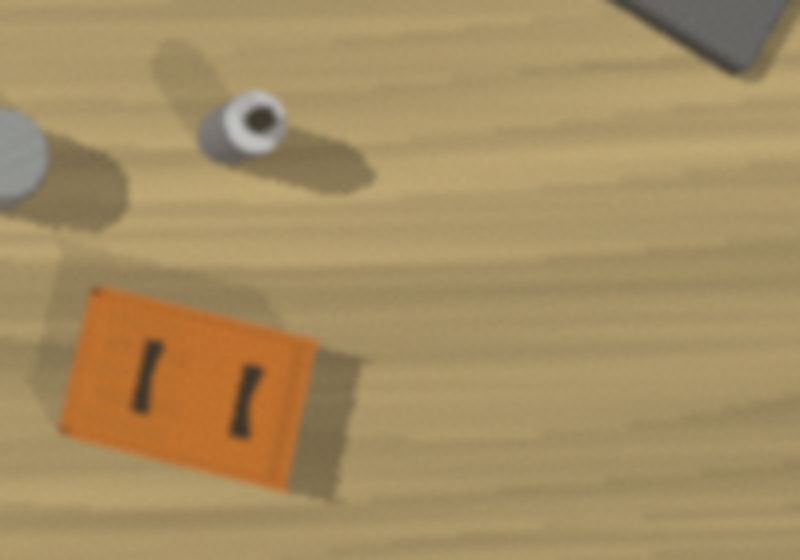

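The crop shows the orange look-alike's nearest corner about 15 cm from the cartridge. I'll grip from the −y side with the tool tilted 30° below horizontal.

Emit:
arm_command(
  targets=[
    [[0, 0, -0.12, -0.5, -2.4, 0, 1], [0, 0, -0.24, -1, -4.8, 0, 1], [0, 0, -0.36, -1.5, -7.2, 0, 1], [0, 0, -0.48, -2, -9.6, 0, 1], [0, 0, -0.6, -2.5, -12, 0, 1], [0, 0, -0.72, -3, -14.4, 0, 1], [0, 0, -0.84, -3.5, -16.8, 0, 1], [0, 0, -0.96, -4, -19.2, 0, 1]],
  ],
)

```text
clock: 2.2
tool_pos: [0.5509, -0.0486, 0.3224]
orientation: [-180.0, 0.0, 25.6]
force: [-0.1, -0.3, 0.6]
opening: 0.0875
```

Emit:
arm_command(
  targets=[
    [[0, 0, -0.12, -0.5, -2.4, 0, 1], [0, 0, -0.24, -1, -4.8, 0, 1], [0, 0, -0.36, -1.5, -7.2, 0, 1], [0, 0, -0.48, -2, -9.6, 0, 1], [0, 0, -0.6, -2.5, -12, 0, 1], [0, 0, -0.72, -3, -14.4, 0, 1], [0, 0, -0.84, -3.5, -16.8, 0, 1], [0, 0, -0.96, -4, -19.2, 0, 1]],
  ],
)

```text
clock: 2.87
tool_pos: [0.5109, -0.2406, 0.3224]
orientation: [-180.0, 0.0, -29.4]
force: [0.9, -0.6, -0.2]
opening: 0.0875
```

Emit:
arm_command(
  targets=[
    [[0, 0, -0.12, -0.5, -2.4, 0, 1], [0, 0, -0.24, -1, -4.8, 0, 1], [0, 0, -0.36, -1.5, -7.2, 0, 1], [0, 0, -0.48, -2, -9.6, 0, 1], [0, 0, -0.6, -2.5, -12, 0, 1], [0, 0, -0.72, -3, -14.4, 0, 1], [0, 0, -0.84, -3.5, -16.8, 0, 1], [0, 0, -0.96, -4, -19.2, 0, 1]],
  ],
)

```text
clock: 3.53
tool_pos: [0.471, -0.4326, 0.3222]
orientation: [180.0, 0.0, -84.4]
force: [0.2, 0.4, 0.3]
opening: 0.0875
```

```bash
python3 st.py
```

```text
3.53 q [-25.1  14.8   4.8  -0.  -80.1  30.7] p [ 0.471  -0.4326  0.3222] rpy [180.    0.  -84.4] F [0.2 0.4 0.3] op 0.0875
```

Emit:
arm_command(
  targets=[
    [[0.116, 0.011, 0, 0.4, 0, -1, 1], [0.231, 0.023, 0, 0.8, 0, -2, 1], [0.347, 0.034, 0, 1.2, 0, -4, 1], [0.463, 0.045, 0, 1.6, 0, -6, 1], [0.579, 0.057, 0, 2, 1, -9, 1], [0.695, 0.068, 0, 2.4, 2, -12, 1], [0.81, 0.08, 0, 2.8, 3, -14, 1], [0.926, 0.091, 0, 3, 4, -16, 1]],
  ],
)

```text
clock: 4.2
tool_pos: [0.5016, -0.3916, 0.1611]
orientation: [-179.5, 53.6, -83.8]
force: [0.8, 0.6, -0.1]
opening: 0.0874
```

```bash
python3 st.py
```

```text
4.2 q [ -42.5   46.9   32.8  -36.7 -115.8   44.3] p [ 0.5016 -0.3916  0.1611] rpy [-179.5   53.6  -83.8] F [ 0.8  0.6 -0.1] op 0.0874
```

Emit:
arm_command(
  targets=[
    [[0.06, 0.006, 0, 0, 1.4, -2, 1], [0.116, 0.011, 0, 0, 2.8, -3.9, 1], [0.116, 0.011, 0, 0, 2.8, -3.9, 1]],
  ],
)

```text
clock: 4.45
tool_pos: [0.4995, -0.3604, 0.1161]
orientation: [179.7, 60.8, -84.6]
force: [-0.9, 1.8, -3.1]
opening: 0.0878
```

```bash
python3 st.py; python3 - <<'E'
from h import *
a=ctrl.snapshot("wrist");c=cam("wrist");s=ctrl.snapshot("scene")
for z in(0,.062,.1): print(proj("wrist",(.491,-.259,z),c))
o=ctrl.get_obs();print(Rot.from_euler("xyz",o["orientation"],degrees=True).as_matrix().round(3), c[1])
cv2.imwrite("pics/w2.png",np.hstack([cv2.resize(a[60:400,130:500],None,fx=1.2,fy=1.2),cv2.resize(s[80:250,200:380],None,fx=1.9,fy=2.4)]))
E
```

```text
4.45 q [ -42.6   50.9   30.5  -40.3 -116.2   45.8] p [ 0.4995 -0.3604  0.1161] rpy [179.7  60.8 -84.6] F [-0.9  1.8 -3.1] op 0.0878
(np.float64(311.9517643921796), np.float64(132.67867032720375))
(np.float64(311.934788232123), np.float64(193.75097752010535))
(np.float64(311.9480647006986), np.float64(234.2371784871563))
[[ 0.053 -0.995 -0.086]
 [-0.497 -0.101  0.862]
 [-0.866 -0.003 -0.5  ]] [ 0.51802865 -0.54194662  0.12252796]
```

View pics/w2.png

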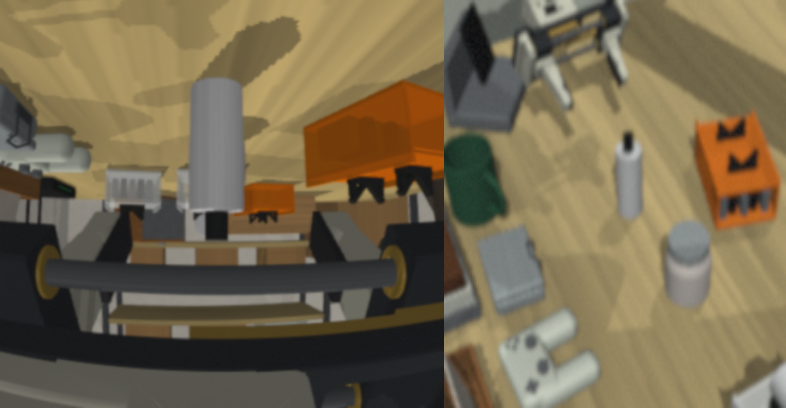

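Emit:
arm_command(
  targets=[
    [[0, 0, 0, -0.2, 2.4, -1.4, 1], [0, 0, 0, -0.4, 4.8, -2.8, 1], [0, 0, 0, -0.6, 7.2, -4, 1], [0, 0, 0, -0.8, 9.6, -5.2, 1], [0, 0, 0, -1, 11.7, -6.4, 1], [0, 0, 0, -1, 11.7, -6.4, 1]],
  ],
)

```text
clock: 5.05
tool_pos: [0.4921, -0.2437, 0.0613]
orientation: [-179.1, 59.8, -83.3]
force: [-0.0, -0.1, -0.5]
opening: 0.0878
```

```bash
python3 st.py
```

```text
5.05 q [ -36.5   47.    14.   -40.9 -102.3   51.1] p [ 0.4921 -0.2437  0.0613] rpy [-179.1   59.8  -83.3] F [-0.  -0.1 -0.5] op 0.0878
```

Emit:
arm_command(
  targets=[
    [[0, 0, 0, -0.2, 0.1, -0.9, 1], [0, 0, 0, -0.2, 0.1, -0.9, 1], [0, 0, 0, -0.2, 0.1, -0.9, 1]],
  ],
)

```text
clock: 5.3
tool_pos: [0.4899, -0.2469, 0.0516]
orientation: [-179.2, 59.8, -83.5]
force: [0.0, -0.5, -0.3]
opening: 0.0876
```

```bash
python3 st.py
```

```text
5.3 q [ -36.8   47.7   13.9  -40.7 -101.8   51.7] p [ 0.4899 -0.2469  0.0516] rpy [-179.2   59.8  -83.5] F [ 0.  -0.5 -0.3] op 0.0876
```

Emit:
arm_command(
  targets=[
    [[0, 0, 0, 0, 0.3, 0, 1], [0, 0, 0, 0, 0.3, 0, 0.2], [0, 0, 0, 0, 0.3, 0, 0.2], [0, 0, 0, 0, 0.3, 0, 0.2], [0, 0, 0, 0, 0.3, 0, 0.2], [0, 0, 0, 0, 0.3, 0, 0.2], [0, 0, 0, 0, 0.3, 0, 0.2], [0, 0, 0, 0, 0.3, 0, 0.2]],
  ],
)

```text
clock: 5.97
tool_pos: [0.4894, -0.2426, 0.0505]
orientation: [-179.4, 60.0, -83.7]
force: [0.1, 0.1, -1.2]
opening: 0.0465
```

```bash
python3 st.py
```

```text
5.97 q [ -36.6   47.7   13.5  -40.9 -101.6   51.7] p [ 0.4894 -0.2426  0.0505] rpy [-179.4   60.   -83.7] F [ 0.1  0.1 -1.2] op 0.0465
```

Emit:
arm_command(
  targets=[
    [[0, 0, 0, 0, 0, 0, 0.2], [0, 0, 0, 0, 0, 0, 0.2], [0, 0, 0, 0, 0, 0, 0.2], [0, 0, 0, 0, 0, 0, 0.2]],
  ],
)

```text
clock: 6.3
tool_pos: [0.4895, -0.2426, 0.0505]
orientation: [-179.4, 60.0, -83.7]
force: [0.1, -0.4, 0.3]
opening: 0.0415
```

```bash
python3 st.py
```

```text
6.3 q [ -36.6   47.7   13.5  -40.9 -101.5   51.7] p [ 0.4895 -0.2426  0.0505] rpy [-179.4   60.   -83.7] F [ 0.1 -0.4  0.3] op 0.0415
```

Emit:
arm_command(
  targets=[
    [[0, 0, 0, 0, 0, 1, 0.2], [0, 0, 0, 0, 0, 3, 0.2], [0, 0, 0, 0, 0, 6, 0.2], [0, 0, 0, 0, 0, 9.5, 0.2], [0, 0, 0, 0, 0, 13, 0.2], [0, 0, 0, 0, 0, 16.5, 0.2], [0, 0, 0, 0, 0, 20, 0.2], [0, 0, 0, 0, 0, 23, 0.2]],
  ],
)

```text
clock: 6.97
tool_pos: [0.4889, -0.2427, 0.2852]
orientation: [-179.1, 59.8, -83.4]
force: [1.0, -0.2, -1.1]
opening: 0.0415
```

```bash
python3 st.py; python3 - <<'E'
from h import *
# pick pose and grasp in tool frame
Rp=Rot.from_euler("xyz",[-179.4,60.0,-83.7],degrees=True); p=np.array([.4895,-.2426,.0505])
u=Rp.inv().apply([0,0,1]); g=p-.019*Rp.as_matrix()[:,2]; print("grasp pt",g)
off=Rp.inv().apply(np.array([g[0],g[1],.05])-p)  # mid in tool, assuming axis at grasp pt
az=np.radians(81.7); n=np.array([np.cos(az),np.sin(az),0])
h=Rp.as_matrix()[:,2]*[1,1,0]; h/=np.linalg.norm(h); l=np.cross([0,0,1],h)
A=np.stack([[0,0,1],h,l],1); lp=np.cross([0,0,1],n)
# up->n, h->-up, l -> : keep right handed
B=np.stack([n,[0,0,-1],np.cross(n,[0,0,-1])],1); A[:,2]=np.cross(A[:,0],A[:,1])
Q=Rot.from_matrix(B@A.T); Rt=Q*Rp; print("place rpy",Rt.as_euler("xyz",degrees=True), "z",Rt.as_matrix()[:,2].round(3),"x",Rt.as_matrix()[:,0].round(3))
t=np.array([.622,.2065,.098])-Rt.apply(off); print("place TCP",t)
o=ctrl.get_obs();Rn=Rot.from_euler("xyz",o["orientation"],degrees=True)
print("total rotvec",(Rt*Rn.inv()).as_rotvec().round(3),"shift",(t-o["tool_pos"])*100)
np.savez("place.npz",q=Rt.as_quat(),t=t)
E
```

```text
6.97 q [ -37.5   33.4   22.1  -46.  -118.8   35.7] p [ 0.4889 -0.2427  0.2852] rpy [-179.1   59.8  -83.4] F [ 1.  -0.2 -1.1] op 0.0415
grasp pt [ 0.49110776 -0.25897605  0.05999948]
place rpy [179.80002274 -29.99758172 -97.90002112] z [-0.072 -0.495 -0.866] x [-0.119 -0.858  0.5  ]
place TCP [0.62207218 0.20699476 0.08154522]
total rotvec [-1.57   0.038 -0.194] shift [ 13.32129927  44.9675432  -20.3626256 ]
```

Emit:
arm_command(
  targets=[
    [[-0.112, 0.0027, -0.0139, 0.9, 2.8, 0, 0.2], [-0.224, 0.0054, -0.0278, 1.8, 5.8, 0, 0.2], [-0.336, 0.0081, -0.0417, 2.8, 9, 0, 0.2], [-0.448, 0.0108, -0.0556, 3.8, 12.2, 0, 0.2], [-0.56, 0.0135, -0.0695, 4.8, 15.4, 0, 0.2], [-0.672, 0.0162, -0.0834, 5.8, 18.6, 0, 0.2], [-0.784, 0.0189, -0.0973, 6.8, 21.8, 0, 0.2], [-0.896, 0.0216, -0.1112, 7.8, 25, 0, 0.2]],
  ],
)

```text
clock: 7.63
tool_pos: [0.5676, 0.009, 0.285]
orientation: [177.7, 8.6, -92.6]
force: [1.5, -0.8, -2.5]
opening: 0.0417
```

```bash
cat > rem.py <<'E'
from h import *
d=np.load("place.npz");o=ctrl.get_obs();Rn=Rot.from_euler("xyz",o["orientation"],degrees=True)
print("rem rot",(Rot.from_quat(d["q"])*Rn.inv()).as_rotvec().round(3),"shift cm",((d["t"]-o["tool_pos"])*100).round(2))
E
python3 st.py; python3 rem.py
```

```text
7.63 q [ 14.3  10.1  -2.8  -9.1 -77.  -14.7] p [0.5676 0.009  0.285 ] rpy [177.7   8.6 -92.6] F [ 1.5 -0.8 -2.5] op 0.0417
rem rot [-0.674  0.026 -0.081] shift cm [  5.45  19.8  -20.35]
```

Emit:
arm_command(
  targets=[
    [[-0.112, 0.0043, -0.0135, 0.9, 3.3, -1, 0.2], [-0.225, 0.0087, -0.027, 1.8, 6.6, -2, 0.2], [-0.337, 0.013, -0.04, 2.7, 9.9, -3, 0.2], [-0.45, 0.017, -0.054, 3.6, 13.2, -4.5, 0.2], [-0.562, 0.022, -0.067, 4.5, 16.5, -6, 0.2], [-0.674, 0.026, -0.081, 5.4, 19.8, -7.5, 0.2], [-0.674, 0.026, -0.081, 5.4, 19.8, -9, 0.2], [-0.674, 0.026, -0.081, 5.4, 19.8, -10, 0.2]],
  ],
)

```text
clock: 8.3
tool_pos: [0.6197, 0.2083, 0.175]
orientation: [178.9, -30.3, -97.5]
force: [-1.0, -0.2, -1.4]
opening: 0.0414
```

```bash
python3 st.py; python3 rem.py
```

```text
8.3 q [ 45.2  32.3  -0.8  17.  -82.8 -59.1] p [0.6197 0.2083 0.175 ] rpy [178.9 -30.3 -97.5] F [-1.  -0.2 -1.4] op 0.0414
rem rot [ 0.003 -0.014  0.001] shift cm [ 0.23 -0.13 -9.35]
```

Emit:
arm_command(
  targets=[
    [[0, -0.01, 0, 0.2, -0.1, -2, 0.2], [0, -0.01, 0, 0.2, -0.1, -4, 0.2], [0, -0.01, 0, 0.2, -0.1, -6, 0.2], [0, -0.01, 0, 0.2, -0.1, -6, 0.2], [0, -0.01, 0, 0.2, -0.1, -6, 0.2], [0, -0.01, 0, 0.2, -0.1, -6, 0.2]],
  ],
)

```text
clock: 8.8
tool_pos: [0.6243, 0.2043, 0.1237]
orientation: [-179.9, -29.6, -98.3]
force: [-0.1, 0.4, -1.1]
opening: 0.0407
```

```bash
python3 st.py; python3 rem.py; python3 - <<'E'
from h import *
s=ctrl.snapshot("scene");w=ctrl.snapshot("wrist");c=cam("wrist")
cv2.imwrite("pics/c3.png",np.hstack([cv2.resize(s[225:355,280:400],None,fx=3.3,fy=4*.825,interpolation=cv2.INTER_CUBIC)[:425],cv2.resize(w[0:400:,120:520],(400,429),interpolation=cv2.INTER_CUBIC)[:425]]))
E
```

```text
8.8 q [ 44.8  34.1  -4.7  17.9 -76.3 -61.3] p [0.6243 0.2043 0.1237] rpy [-179.9  -29.6  -98.3] F [-0.1  0.4 -1.1] op 0.0407
rem rot [-0.006  0.006  0.005] shift cm [-0.23  0.27 -4.22]
```

View pics/c3.png

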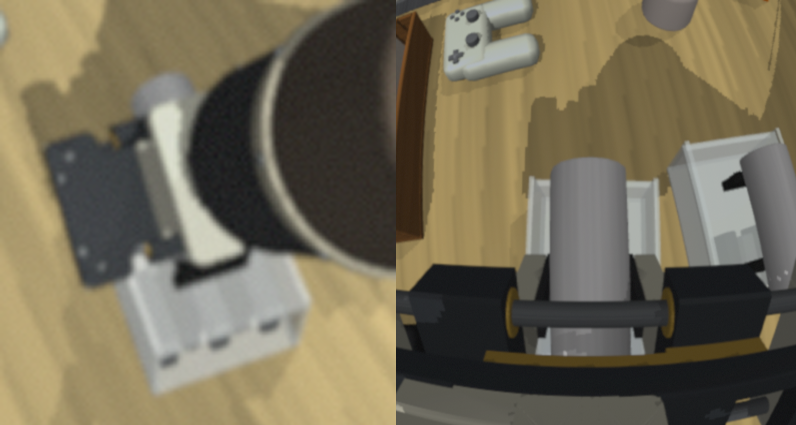

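The wrist view shows the held barrel centred between the tier's lips: foot centre at about column 589, back edge from 529 to 659. I'll check this against the calibration.

```bash
python3 - <<'E'
from h import *
c=cam("wrist")
a,b=[onz("wrist",120+x-396,y/1.0725,.068,c) for x,y in((530,181),(659,182))];print(a,b,"mid back",(a+b)/2)
n=np.array([np.cos(np.radians(81.7)),np.sin(np.radians(81.7)),0])
print("tier centre along line",(a+b)/2+.075*n)
o=ctrl.get_obs();z=Rot.from_euler("xyz",o["orientation"],degrees=True).as_matrix()[:,2]
g=o["tool_pos"]-.019*z; mid=g-.010*n; print("barrel mid now",mid)
for k in(-.05,): print("foot proj",proj("wrist",mid+k*n,c),"seen",(120+589-396))
E
```

```text
[0.66173362 0.13161003 0.068     ] [0.55992897 0.14702635 0.068     ] mid back [0.61083129 0.13931819 0.068     ]
tier centre along line [0.62165801 0.21353262 0.068     ]
barrel mid now [0.62418668 0.20401593 0.13975203]
foot proj (np.float64(313.61657628081275), np.float64(159.28593599022997)) seen 313
```

Emit:
arm_command(
  targets=[
    [[-0.003, 0.003, 0.003, -0.1, 0.15, -0.5, 0.2], [-0.006, 0.006, 0.005, -0.2, 0.3, -1.2, 0.2], [-0.006, 0.006, 0.005, -0.2, 0.3, -2, 0.2], [-0.006, 0.006, 0.005, -0.2, 0.3, -2.8, 0.2], [-0.006, 0.006, 0.005, -0.2, 0.3, -3.4, 0.2], [-0.006, 0.006, 0.005, -0.2, 0.3, -3.4, 0.2], [-0.006, 0.006, 0.005, -0.2, 0.3, -3.4, 0.2], [-0.006, 0.006, 0.005, -0.2, 0.3, -3.4, 0.2]],
  ],
)

```text
clock: 9.57
tool_pos: [0.6215, 0.2074, 0.0865]
orientation: [179.6, -30.2, -97.7]
force: [0.1, 1.1, -1.8]
opening: 0.0418
```

```bash
python3 st.py; python3 rem.py
```

```text
9.57 q [ 45.2  36.4  -6.2  18.1 -73.3 -62.2] p [0.6215 0.2074 0.0865] rpy [179.6 -30.2 -97.7] F [ 0.1  1.1 -1.8] op 0.0418
rem rot [ 0.003 -0.004 -0.002] shift cm [ 0.05 -0.04 -0.5 ]
```

Well aligned, with 5 mm left to go. I'll lower it gently and watch the force.

Emit:
arm_command(
  targets=[
    [[0, 0, 0, 0, 0, -0.1, 0.2], [0, 0, 0, 0, 0, -0.2, 0.2], [0, 0, 0, 0, 0, -0.3, 0.2], [0, 0, 0, 0, 0, -0.4, 0.2], [0, 0, 0, 0, 0, -0.4, 0.2]],
  ],
)

```text
clock: 9.98
tool_pos: [0.6217, 0.2074, 0.0829]
orientation: [179.6, -30.2, -97.7]
force: [1.4, 0.3, 0.8]
opening: 0.0415
```

```bash
python3 st.py; python3 rem.py; python3 -c "
from h import *
print(ctrl.get_obs()['moment'].round(2))"
```

```text
9.98 q [ 45.2  36.6  -6.4  18.2 -72.9 -62.4] p [0.6217 0.2074 0.0829] rpy [179.6 -30.2 -97.7] F [1.4 0.3 0.8] op 0.0415
rem rot [ 0.002 -0.003 -0.002] shift cm [ 0.03 -0.05 -0.14]
[ 1.73 -0.42  0.07]
```

Emit:
arm_command(
  targets=[
    [[0, 0, 0, 0, 0, -0.05, 0.2], [0, 0, 0, 0, 0, -0.1, 0.2], [0, 0, 0, 0, 0, -0.1, 0.2]],
  ],
)

```text
clock: 10.23
tool_pos: [0.6219, 0.2074, 0.0822]
orientation: [179.7, -30.2, -97.7]
force: [1.9, -0.3, 3.2]
opening: 0.0412
```

Emit:
arm_command(
  targets=[
    [[0, 0, 0, 0, 0, -0.05, 0.2], [0, 0, 0, 0, 0, -0.1, 0.2], [0, 0, 0, 0, 0, -0.1, 0.2]],
  ],
)

```text
clock: 10.48
tool_pos: [0.6221, 0.2074, 0.0819]
orientation: [179.7, -30.2, -97.7]
force: [1.2, -1.3, 8.2]
opening: 0.0412
```

Emit:
arm_command(
  targets=[
    [[0, 0, 0, 0, 0, -0.03, 0.2], [0, 0, 0, 0, 0, -0.03, 0.45], [0, 0, 0, 0, 0, -0.03, 0.5], [0, 0, 0, 0, 0, -0.03, 0.55], [0, 0, 0, 0, 0, -0.03, 0.6], [0, 0, 0, 0, 0, -0.03, 0.65], [0, 0, 0, 0, 0, -0.03, 0.65], [0, 0, 0, 0, 0, -0.03, 0.65]],
  ],
)

```text
clock: 11.15
tool_pos: [0.6212, 0.2074, 0.0799]
orientation: [179.6, -30.2, -97.7]
force: [-0.3, 0.0, 0.1]
opening: 0.0568
```

```bash
python3 st.py
```

```text
11.15 q [ 45.2  36.7  -6.5  18.1 -72.7 -62.5] p [0.6212 0.2074 0.0799] rpy [179.6 -30.2 -97.7] F [-0.3  0.   0.1] op 0.0568
```

Released, and the tool force is back to zero. Retreating along the tool axis.

Emit:
arm_command(
  targets=[
    [[0, 0, 0, 0.05, 0.35, 0.6, 0.65], [0, 0, 0, 0.15, 1, 1.7, 0.65], [0, 0, 0, 0.3, 2, 3.5, 0.65], [0, 0, 0, 0.5, 3.5, 6.1, 0.65], [0, 0, 0, 0.75, 5.2, 9.1, 0.65], [0, 0, 0, 1, 6.9, 12.1, 0.65], [0, 0, 0, 1.2, 8.6, 15.1, 0.65], [0, 0, 0, 1.5, 10.3, 18, 0.65]],
  ],
)

```text
clock: 11.82
tool_pos: [0.6362, 0.3114, 0.2627]
orientation: [179.6, -30.1, -97.7]
force: [0.8, 0.5, -0.2]
opening: 0.0568
```

Emit:
arm_command(
  targets=[
    [[0, 0, 0, -2, 3.3, 1, 0.65], [0, 0, 0, -4, 6.6, 2, 0.65], [0, 0, 0, -6, 9.9, 3, 0.65], [0, 0, 0, -8, 13.2, 4, 0.65], [0, 0, 0, -10, 16.5, 4, 0.65], [0, 0, 0, -12, 19.8, 4, 0.65], [0, 0, 0, -14, 23, 4, 0.65], [0, 0, 0, -14, 23, 4, 0.65]],
  ],
)

```text
clock: 12.48
tool_pos: [0.4917, 0.5463, 0.2987]
orientation: [179.5, -30.2, -97.3]
force: [-0.6, 0.8, -0.5]
opening: 0.0571
```

```bash
python3 st.py; python3 - <<'E'
from h import *
s=ctrl.snapshot("scene");t=ctrl.snapshot("top")
cv2.imwrite("pics/s9.png",s);cv2.imwrite("pics/t9.png",t)
c=lambda i,x,y,w,h,k:cv2.resize(i[y:y+h,x:x+w],None,fx=k,fy=k,interpolation=cv2.INTER_CUBIC)
cv2.imwrite("pics/c9.png",np.vstack([np.hstack([c(s,290,220,100,75,4),c(t,200,130,100,75,4)]),np.hstack([c(s,100,60,400,300,1)]+[c(t,160,50,400,300,1)])]))
n=np.array([np.cos(np.radians(81.7)),np.sin(np.radians(81.7)),0]);m=np.array([.622,.207,.098])
for k in("scene","top"):print(k,[np.round(proj(k,m+a*n),1) for a in(-.05,.05,.072)])
E
```

```text
12.48 q [  66.9   43.6   39.1    8.1 -114.7  -72.9] p [0.4917 0.5463 0.2987] rpy [179.5 -30.2 -97.3] F [-0.6  0.8 -0.5] op 0.0571
scene [array([328.9, 264.9]), array([346.6, 304.8]), array([350.9, 314.5])]
top [array([256.9, 170. ]), array([220.3, 165.7]), array([212.2, 164.8])]
```

View pics/c9.png

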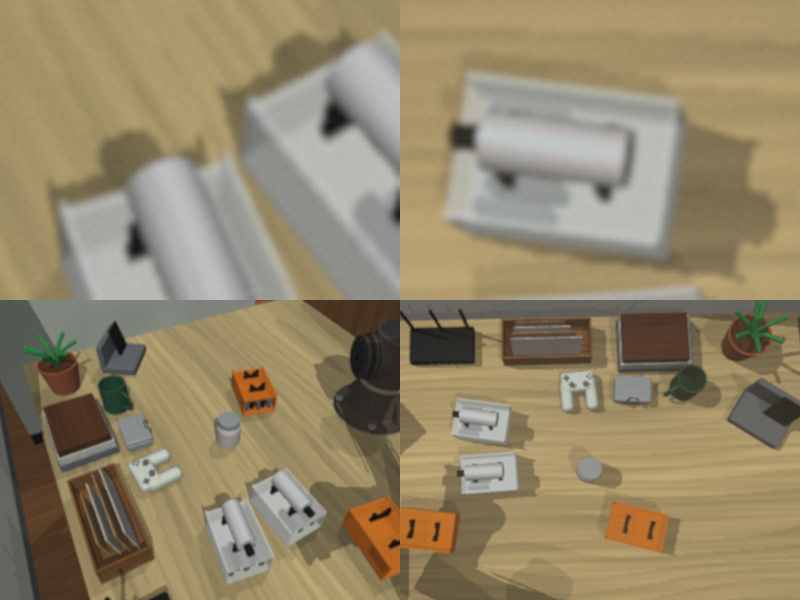

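The cartridge lies in the cradle with its neck to the front: neck tip at (213,164) and foot near (257,168) in the top view. Both are within about 2 px of the predictions. Nothing else appears to have moved, so I'm handing in.

```bash
python3 -c "
from plant import ctrl
print(ctrl.close_job())"
```

```text
the job is handed in; nothing more can be done
None
```

The cartridge is now lying in the empty cradle, neck to the open front like its neighbour, and I've handed the job in. It took about 12.5 s of robot time against the 35 s limit.

I gripped the barrel from the side, 60 mm above its foot, and turned it level in the air. I then lowered it in small steps until the saddles pushed back with about 8 N. After I opened the gripper, the tool force fell to zero, and I backed the arm off along the tool axis.

- **Placement:** in the last top picture the neck tip and foot were within about 2 px of where I expected them, and the barrel looked level on both saddles.
- **Rest of the scene:** nothing else appeared to have moved, and the robot is touching nothing.
- **One disagreement:** during the hover check, one wrist-camera estimate of the tier's position along the cradle was about 7 mm off the others. I trusted the others, and the final picture agreed with them.
- **Level not measured:** I judged it from the pictures and the contact force only. At contact, the tool's tilt was within 0.2° of plan.

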